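# Seat a microplate and clamp it at the second stop

### The arm

A 6-joint arm with a two-finger parallel gripper is mounted at the origin on the work surface. World frame = base frame: x ahead of the robot, y to its left, z up, the work surface at z = 0. Lengths are in m, angles in rad, forces in N, time in s.
With the tool pointing down it reaches from about 0.425 to 0.95 m from the base axis. Payload 3.5 kg.
Tool frame: the origin (TCP) lies on the centre line of the jaws, within the pads' length; the fingertips stand 8 mm ahead of it and the grasp point (between the pads) lies 11 mm behind it; z points along the fingers, y is the direction in which the jaws open and shut (so a half turn about z gives the same grasp; the last joint's range is limited). The gripper opens to 85 mm and grips with 20 to 120 N. Pads are 22 mm wide; open, the fingers measure 114 mm over their backs; the gripper's body (76 mm by 85 mm) begins 54 mm behind the grasp point. The pads swing forward as they close: fully open they stand 13 mm farther back than shut.
Start: joints at [1.039, 0.286, 1.577, -0, 1.279, -0.15], TCP at [0.251, 0.626, 0.239] pointing down, gripper open.
Joint ranges: [-2.77, 2.77], [-0.9, 2.22], [0.21, 2.48], [-1.53, 4.67], [0.24, 2.81], [-2.84, 2.84]. Speed limits (rad/s): [2.79, 2.79, 3.14, 3.14, 3.14, 3.14].

### API

Orientations are given as [roll, pitch, yaw] about the fixed x, y, z axes, in that order (R = Rz(yaw) Ry(pitch) Rx(roll)).
In Python, from plant import * gives the robot as it stands. The module is installed in compiled form; this text tells all that it offers.
- The arm moves only by the shell command python3 -m pendant 'ROWS' [FORCE]. ROWS is JSON, a list of rows, each a list of 7 numbers: the closure, from -1 (fully open) to 1 (shut), then the shift along the tool's x, y, z in m, then the turn, a rotation vector about the tool's x, y, z in degrees. In form: [[hand, dx, dy, dz, rx, ry, rz], ...]. A call has 1 to 12 rows; each row shifts and turns the pose as measured when the row begins, along the tool's axes as they then stand; what a row does not reach is not made up. A row lasts 1/12 s, in which the tool goes at most 41.7 mm and 7.16 degrees, less where a joint would pass 70% of its speed; a pose out of reach is approached as far as the arm can. A call is refused whole if a number of a shift passes 0.0417 or a number of a turn 7.16, either way. A call with a gripper value outside its range is refused whole. The fingers move at their own pace and stop on an object; FORCE is the grip in N (left out, the last holds). Time passes only in rows, so rows that do not move let the fingers close. It gives the time, the measured TCP pose, the force and the opening at its end, in the units of the state.
- get_state(): the state, without advancing time (a new reading comes with each control period).
- get_image(name): name is "scene" or "top"; returns a dict with "img" (420x560x3 uint8, red, green, blue), "vfov" (degrees; the focal length in pixels is half the picture's height over the tangent of half this angle, whatever the lens; pixels are square), "cx", "cy" (the principal point, pixels), "extrinsics" (4x4, takes a point from camera to world coordinates). Camera axes: x right, y down, z forward; pixel columns grow to the right and rows downward; lengths in m; the calibration is good to about 2 mm. A picture is of the moment at which its call begins. There is no depth.
- sign_off(): hands the job in, once; it reports no verdict.
The state is a dict: "time": time; "qpos": joint angles; "joint_vel": joint speeds; "joint_efforts": joint torques, N m; "eef_pos": TCP position; "ee_rot": TCP orientation; "force": force on the tool from outside, world axes, zero at the start; "moment": the same for the moment, N m; "grip_width": finger opening in m.
Only numpy, scipy, OpenCV 4.12 (cv2) and the standard library are available. Lean on these libraries where they do the work, as an engineer would, in place of code of your own. Each camera call takes 0.05 s, during which the arm holds its last target.

### The job

One of the two nests holds a white microplate. With the fingertips push the plate along its lane until it is fully home against the end stop, then slide that nest's clamp lever towards the robot, past the first click, all the way to the second stop. Do not pick anything up, and leave the empty nest's lever and everything else on the bench where it is.

Things in the scene. Friction and masses are not known exactly. Their poses are not given: they have to be found in the camera images.
- nest: fixed nest holding the microplate, on the left or the right, turned up to 0.25 rad. Block 220 x 175 mm, bed (top face) at z 25 mm. Origin: centre of its underside; +x points away from the robot. Two rails 10 mm above the bed guide the plate along x: inner faces at y -33.5 and +57.5 mm, lane centre y = +12 mm. End stop: bar, top z 43 mm, near face x = +93 mm
- nest_slot (a point): middle of the lever's slot, on top of the slot housing (nest x 0, y -66.5, z 52 mm; housing x -100 to +100, y -87.5 to -61.5 mm). A thin steel strip (z 42.5 to 46.5 mm, nest x -25 to +85 mm) driven by the lever slides from the housing to y = -24 mm, passing 2.5 mm above the plate's edge. Axes as the nest's
- nest_home (a point): where the centre of the plate lies when fully home against the end stop (nest x +29, y +12, z 32.5 mm); axes as the nest's
- spare_nest: identical nest, empty, on the other side; same frame and sizes. Leave its lever alone
- plate_center (a point): centre (half-way up) of the loose white 96-well microplate, 128 x 86 x 15 mm (x, y, z), about 70 g, lying on the bed in the nest's lane with 2.5 mm play each side. Its x lies along the nest's x; it starts 35 to 59 mm short of the end stop
- nest_lever (a joint): clamp lever of the nest with the plate, travel in m growing towards the robot (nest's -x): 0 open (tab at nest x +30 mm; starts within 3 mm of it), 0.030 first detent, 0.060 second stop (tab at nest x -30 mm). A spring detent holds it at each; the hump between two takes about 5 to 8 N, then it snaps to within 2 mm of the next
- nest_lever_tab (a point): centre of the upright black tab of the plate's nest's lever: 12 x 24 x 36 mm (nest's x, y, z), from z 55 to 91 mm, at nest y -66.5 mm. Its flat far face (+x side) is pushed to move it towards the robot; that side is free above the housing (z 52 mm). Axes as the nest's
- spare_nest_lever (a joint): lever of the empty nest, same values; starts open and must stay open
- spare_nest_lever_tab (a point): centre of the upright black tab of the empty nest's lever: 12 x 24 x 36 mm (nest's x, y, z), from z 55 to 91 mm, at nest y -66.5 mm. Its flat far face (+x side) is pushed to move it towards the robot; that side is free above the housing (z 52 mm). Axes as the nest's
- vial: bystander: small amber jar, 24 mm across, 55 mm high, standing between the nests; origin at the centre of its underside
- pen: bystander: marker pen, 120 x 14 x 13 mm, lying in front of the nests; origin at the centre of its underside
- tube_rack: bystander: white tube rack, 100 x 200 x 57 mm, behind the nests; origin at the centre of its underside
- tip_box: bystander: pipette-tip box, 87 x 122 x 73 mm, behind the nests; origin at the centre of its underside
- reagent: bystander: amber bottle, 60 mm across, 130 mm high, left of the nests; origin at the centre of its underside
- kit_box: bystander: reagent-kit carton, 112 x 172 x 77 mm, right of the nests; origin at the centre of its underside
- seal_roller: bystander: seal roller, 135 mm long, roller 24 mm across and 60 mm wide, lying in front of the nests; origin at the centre of its underside (roughly mid-handle)
Things that resemble listed ones, but are neither listed nor needed, are in the scene too. Of the things shaped like the part that bears plate_center, the white one is meant.

How it is judged:
By the outcome, as a careful person would: the job done as asked, in the order asked, and still so for the second after the job is handed in, with the robot touching nothing.
It also fails if it takes over 42 s, if anything falls off the work surface, if the arm or the gripper's body presses on something with over 40 N, if the wrist force passes 120 N, or if a joint passes its speed limit or range.

## Working session

There is one attempt and no reset: what is moved stays moved. The work goes in short steps, Python scripts to look and compute and a shell command to move; the robot and the scene stay as the last step left them, time stands still between calls to the robot, and variables do not carry over. Pictures are saved under pics/ and viewed, and the job is handed in when it is done.

```bash
mkdir -p pics
python3 - <<'E'
from plant import *
import cv2,numpy as np
for n in("scene","top"):
    d=get_image(n); cv2.imwrite(f"pics/{n}0.png",d["img"][:,:,::-1]); print(n,d["vfov"],d["cx"],d["cy"],np.round(d["extrinsics"],4).tolist(),[k for k in d])
s=get_state(); print({k:np.round(v,3).tolist() for k,v in s.items()})
E
```

```text
scene 55.90343041320114 279.1080851758474 208.9230966838404 [[0.3193, 0.5595, -0.7648, 1.2915], [0.9476, -0.1944, 0.2534, -0.249], [-0.0069, -0.8057, -0.5923, 0.6492], [0.0, 0.0, 0.0, 1.0]] ['img', 'vfov', 'cx', 'cy', 'extrinsics']
top 49.93809673210653 283.23025716311014 217.22910288345906 [[-0.0161, -0.9948, 0.1007, 0.4061], [-0.9999, 0.0159, -0.0026, -0.0169], [0.001, -0.1007, -0.9949, 1.5102], [0.0, 0.0, 0.0, 1.0]] ['img', 'vfov', 'cx', 'cy', 'extrinsics']
{'time': 0.1, 'qpos': [1.039, 0.287, 1.578, -0.0, 1.279, -0.15], 'joint_vel': [-0.002, -0.001, -0.004, 0.001, 0.001, -0.001], 'joint_efforts': [0.001, -40.729, -29.37, -0.0, 0.003, 0.0], 'eef_pos': [0.251, 0.626, 0.238], 'ee_rot': [-3.14, -0.0, 2.76], 'force': [-0.487, -0.369, -0.309], 'moment': [-0.021, 0.055, 0.025], 'grip_width': 0.086}
```

View pics/scene0.png

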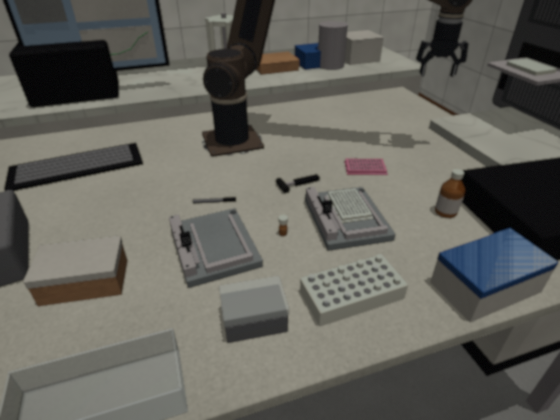

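View pics/top0.png

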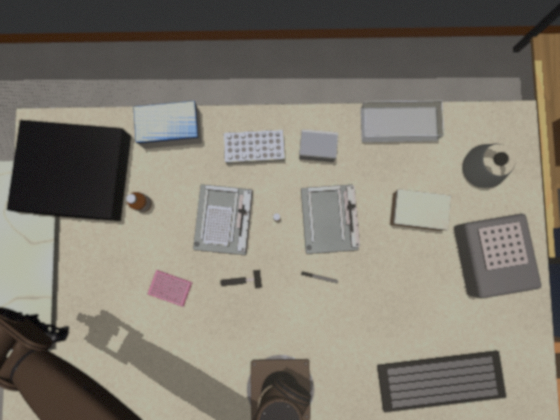

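The plate sits in the left nest (top px ~218,222; scene ~350,205). The right nest (top ~328,218) is empty. The levers are at top ~243,213 and ~351,210. Next I'll take close crops.

Run:
```python
import cv2
a=cv2.imread("pics/top0.png")[170:270,180:270]; b=cv2.imread("pics/scene0.png")[170:260,290:410]
cv2.imwrite("pics/ct0.png",cv2.resize(a,None,fx=6,fy=6,interpolation=cv2.INTER_CUBIC))
cv2.imwrite("pics/cs0.png",cv2.resize(b,None,fx=6,fy=6,interpolation=cv2.INTER_CUBIC))
```

```text
(no output)
```

View pics/ct0.png

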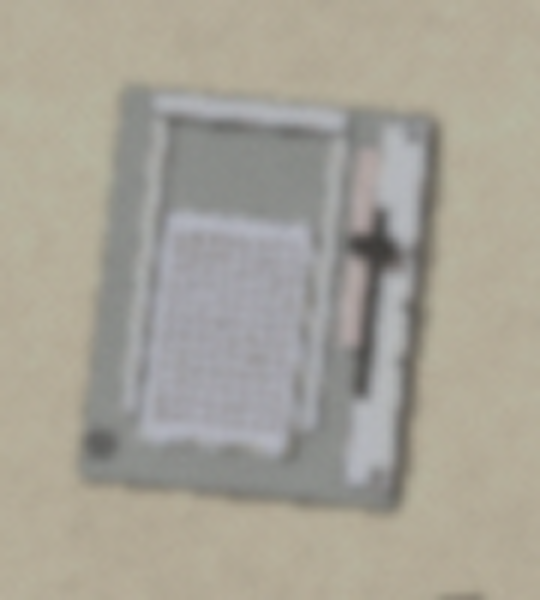

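View pics/cs0.png

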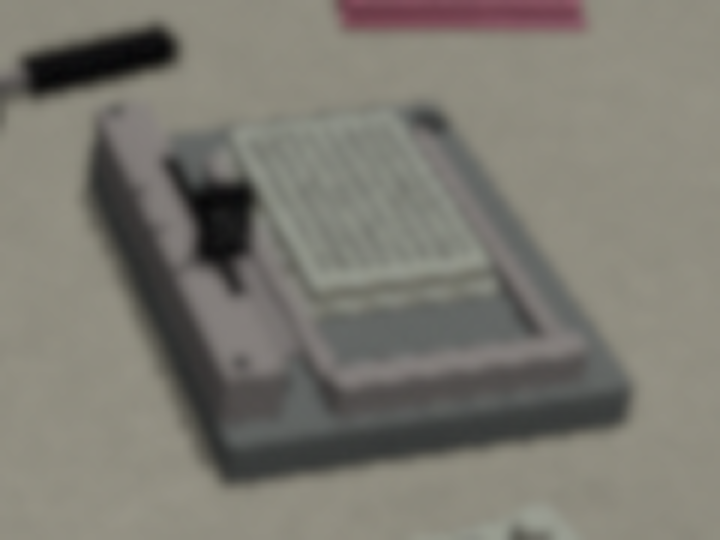

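```bash
cat > h.py <<'E'
import numpy as np
from plant import *
def cam(n):
    d=get_image(n); return d
def ray(d,u,v):
    f=d["img"].shape[0]/2/np.tan(np.radians(d["vfov"])/2); E=np.array(d["extrinsics"])
    return E[:3,3],E[:3,:3]@np.array([(u-d["cx"])/f,(v-d["cy"])/f,1])
def onz(d,u,v,z):
    o,r=ray(d,u,v); return (o+r*(z-o[2])/r[2])[:3]
def proj(d,p):
    f=d["img"].shape[0]/2/np.tan(np.radians(d["vfov"])/2); E=np.array(d["extrinsics"])
    q=E[:3,:3].T@(np.array(p)-E[:3,3]); return q[0]/q[2]*f+d["cx"],q[1]/q[2]*f+d["cy"]
def rigid(A,B):
    A=np.array(A);B=np.array(B);a=A-A.mean(0);b=B-B.mean(0)
    th=np.arctan2((a[:,0]*b[:,1]-a[:,1]*b[:,0]).sum(),(a*b).sum())
    R=np.array([[np.cos(th),-np.sin(th)],[np.sin(th),np.cos(th)]])
    t=B.mean(0)-R@A.mean(0); return th,t,B-(A@R.T+t)
E
python3 - <<'E'
from h import *
T=cam("top");S=cam("scene")
tp=[("FL",125,85,.025,.11,.0875),("FR",437,115,.025,.11,-.0875),("NL",82,482,.025,-.11,.0875),("NR",402,512,.025,-.11,-.0875)]
sp=[("FR",222,447,.025,.11,-.0875),("FL",632,383,.025,.11,.0875),("hFRo",232,383,.052,.1,-.0875),("hNRo",100,120,.052,-.1,-.0875)]
for d,P,o in((T,tp,(180,170)),(S,sp,(290,170))):
    W=[onz(d,(u+.5)/6-.5+o[0],(v+.5)/6-.5+o[1],z)[:2] for _,u,v,z,_,_ in P]
    th,t,r=rigid([p[4:] for p in P],W); print(np.round(th,3),np.round(t,4),np.round(r*1000,1).tolist())
c=lambda u,v:((u+.5)/6-.5+180,(v+.5)/6-.5+170)
for n,u,v,z in (("plFL",172,212,.04),("plFR",308,232,.04),("plNL",143,437,.04),("plNR",285,455,.04),("tab",378,238,.091)): print(n,np.round(onz(T,*c(u,v),z),4))
c=lambda u,v:((u+.5)/6-.5+290,(v+.5)/6-.5+170)
for n,u,v,z in (("plFR",318,290,.04),("plFL",497,270,.04),("plNR",235,128,.04),("plNL",395,108,.04),("tabtopfar",222,192,.091)): print(n,np.round(onz(S,*c(u,v),z),4))
E
```

```text
-0.104 [0.5534 0.178 ] [[1.1, -0.0], [-0.3, 0.8], [0.1, 0.1], [-0.9, -0.9]]
-0.102 [0.56   0.1797] [[-4.5, -2.0], [-3.8, -2.0], [-0.4, 2.0], [8.7, 2.0]]
plFL [0.5995 0.2249 0.04  ]
plFR [0.5873 0.1505 0.04  ]
plNL [0.4766 0.2406 0.04  ]
plNR [0.4656 0.1635 0.04  ]
tab [0.5772 0.1078 0.091 ]
plFR [0.5935 0.1504 0.04  ]
plFL [0.6057 0.228  0.04  ]
plNR [0.4702 0.1682 0.04  ]
plNL [0.4794 0.2455 0.04  ]
tabtopfar [0.5801 0.1089 0.091 ]
```

Choice list: 
- White plate in the left nest (top 218,222): chosen, since it lies between the rails.
- The pink plate-shaped item (170,288), tip tray (503,245) and cream box (422,210) are not it.

The crop confirms the white 96-well plate in the lane, about 52 mm short of the stop. The nest is at about (0.555, 0.178) with yaw -0.104. I'll close the hand and go to a point in front of the plate.

```bash
python3 -m pendant '[[1,-0.028,-0.0268,0,0,0,0],[1,-0.028,-0.0268,0,0,0,0],[1,-0.028,-0.0268,0,0,0,0],[1,-0.028,-0.0268,0,0,0,0],[1,-0.028,-0.0268,0,0,0,0],[1,-0.028,-0.0268,0,0,0,0],[1,-0.028,-0.0268,0,0,0,0],[1,-0.028,-0.0268,0,0,0,0],[1,-0.028,-0.0268,0,0,0,0],[1,-0.028,-0.0268,0,0,0,0],[1,-0.028,-0.0268,0,0,0,0],[1,0,0,0,0,0,0]]' 40
cat >> h.py <<'E'
from scipy.spatial.transform import Rotation as Ro
N=np.array([.555,.178]);TH=-.104
def nest(p):
    c,s=np.cos(TH),np.sin(TH);d=np.array(p)[:2]-N;return np.array([c*d[0]+s*d[1],-s*d[0]+c*d[1]])
def world(q):
    c,s=np.cos(TH),np.sin(TH);return N+np.array([c*q[0]-s*q[1],s*q[0]+c*q[1]])
def go(q,z):
    "tool-axis shift (mm) to nest xy q, height z of TCP, and turn in deg"
    s=get_state();R=Ro.from_euler("xyz",s["ee_rot"]);w=np.r_[world(q),z]-s["eef_pos"]
    Rt=Ro.from_euler("xyz",[np.pi,0,np.pi+TH])
    print("t",round(s["time"],2),"nest xy",np.round(nest(s["eef_pos"])*1e3,1),"z",round(s["eef_pos"][2]*1e3,1),"shift mm",np.round(R.inv().apply(w)*1e3,1),"turn",np.round(np.degrees((R.inv()*Rt).as_rotvec()),2),"F",np.round(s["force"],1),"w",s["grip_width"])
E
python3 -c "
from h import *
go([-.113,.012],.12)"
```

```text
time: 1.2
eef_pos: [0.432, 0.2224, 0.2345]
ee_rot: [-3.137, 0.0, 2.768]
force: [-0.3, -0.9, -0.1]
grip_width: 0.0001
t 1.2 nest xy [-127.    31.4] z 234.5 shift mm [-18.6 -14.5 114.6] turn [-2.400e-01 -1.000e-02 -1.543e+01] F [-0.3 -0.9 -0.1] w 8.657836290475748e-05
```

```bash
python3 -m pendant '[[1,0,0,0,0,0,-5.2],[1,0,0,0,0,0,-5.2],[1,0,0,0,0,0,-5],[1,0,0,0,0,0,0],[1,0,0,0.03,0,0,0],[1,0,0,0.03,0,0,0],[1,0,0,0.03,0,0,0],[1,0,0,0,0,0,0]]' 
python3 -c "
from h import *
go([-.113,.012],.06)
import cv2
for n in ('scene','top'):
    d=get_image(n)
    o=(320,150) if n=='scene' else (170,170)
    a=d['img'][o[1]-(30 if n=='scene' else 0):o[1]+100,o[0]-40:o[0]+100,::-1]
    cv2.imwrite('pics/%s1.png'%n,cv2.resize(a,None,fx=4.5,fy=4.5,interpolation=cv2.INTER_CUBIC))
    print(n,np.round(proj(d,np.r_[world([-.113,.012]),.03]),1))
"
```

```text
time: 1.87
eef_pos: [0.4343, 0.2209, 0.1448]
ee_rot: [3.141, 0.006, 3.032]
force: [-1.2, 0.3, -0.5]
grip_width: 0.0003
t 1.87 nest xy [-124.5   30.1] z 144.8 shift mm [-11.  -18.1  84.9] turn [ 0.02  0.35 -0.3 ] F [-1.2  0.3 -0.5] w 0.00026825496411851093
scene [335.4 186.8]
top [215.8 252.4]
```

View pics/scene1.png

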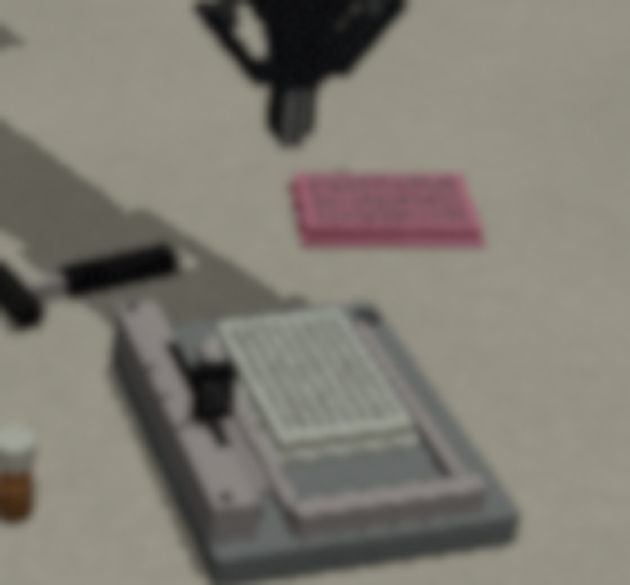

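View pics/top1.png

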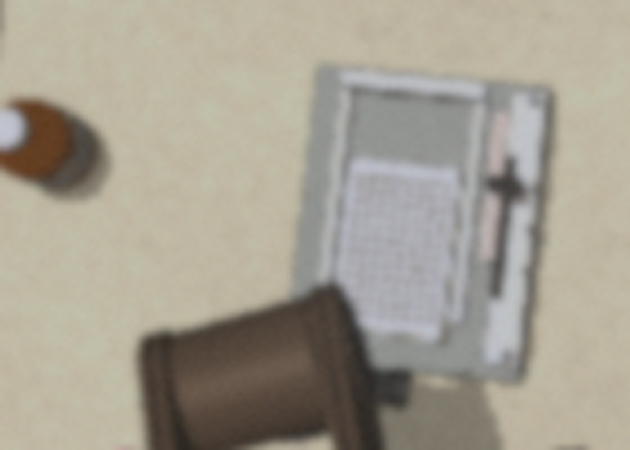

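Scene: closed fingertip at full-image px ~(344,151), in front of and above the nest. The plate has not moved. I'll use the tip to check the scene camera's scale.

```bash
python3 -c "
from h import *
d=get_image('scene');s=get_state()
R=Ro.from_euler('xyz',s['ee_rot'])
print(proj(d,s['eef_pos']+R.apply([0,0,.008])), 290/4.5+280,143/4.5+120)
"
python3 -m pendant '[[1,-0.011,-0.018,0,0,0,0],[1,0,0,0.03,0,0,0],[1,0,0,0.03,0,0,0],[1,0,0,0,0,0,0],[1,0,0,0,0,0,0]]' 
python3 -c "
from h import *
go([-.113,.012],.04)"
```

```text
(np.float64(344.83134020443424), np.float64(149.23126073972577)) 344.44444444444446 151.77777777777777
time: 2.43
eef_pos: [0.4602, 0.2061, 0.1061]
ee_rot: [3.128, 0.044, 3.032]
force: [-0.5, -0.1, 0.7]
grip_width: 0.0002
t 2.43 nest xy [-97.2  18.1] z 106.1 shift mm [18.7 -7.1 65.3] turn [ 0.79  2.5  -0.3 ] F [-0.5 -0.1  0.7] w 0.00015867502077186643
```

```bash
python3 -c "
from plant import *
import numpy as np
s=get_state();print(np.round(s['qpos'],3),np.round(s['joint_vel'],3))"
```

```text
[ 2.200e-01  4.300e-02  2.118e+00 -1.000e-03  9.350e-01 -1.241e+00] [-0.002  0.007  0.004 -0.001  0.004  0.006]
```

```bash
python3 -m pendant '[[1,0.012,-0.006,0,0,2.5,0],[1,0,0,0,0,0,0]]' 
python3 -c "
from h import *
go([-.113,.012],.04);print(np.round(get_state()['qpos'],3))"
```

```text
time: 2.6
eef_pos: [0.4498, 0.2024, 0.1104]
ee_rot: [3.126, 0.004, 3.033]
force: [0.3, -0.5, 0.3]
grip_width: 0.0001
t 2.6 nest xy [-107.2   13.3] z 110.4 shift mm [ 6.1 -2.5 70.3] turn [ 0.92  0.24 -0.26] F [ 0.3 -0.5  0.3] w 0.00010348124285439138
[ 0.21   0.029  2.123  0.017  0.981 -1.262]
```

```bash
python3 -m pendant '[[1,0.006,-0.002,0,0.9,0.2,-0.2],[1,0,0,0.018,0,0,0],[1,0,0,0.018,0,0,0],[1,0,0,0,0,0,0]]' 
python3 -c "
from h import *
go([-.113,.012],.04);print(np.round(get_state()['qpos'],3))"
```

```text
time: 2.93
eef_pos: [0.4502, 0.2033, 0.0838]
ee_rot: [3.138, 0.021, 3.037]
force: [-0.0, 0.3, 0.4]
grip_width: 0.0004
t 2.93 nest xy [-106.9   14.2] z 83.8 shift mm [ 7.  -2.4 43.7] turn [ 0.2   1.21 -0.03] F [-0.   0.3  0.4] w 0.0004239098227489596
[ 0.22   0.069  2.139 -0.004  0.912 -1.244]
```

```bash
python3 -m pendant '[[1,0.009,-0.002,0,0.2,1.2,0],[1,0.003,0,0.014,0,0.5,0],[1,0.003,0,0.014,0,0.5,0],[1,0,0,0,0,0,0]]' 
python3 -c "
from h import *
go([-.113,.012],.04);print(np.round(get_state()['qpos'],3))"
```

```text
time: 3.27
eef_pos: [0.4363, 0.2043, 0.0589]
ee_rot: [3.14, -0.012, 3.038]
force: [-1.8, -0.9, -0.5]
grip_width: 0.0
t 3.27 nest xy [-120.8   13.8] z 58.9 shift mm [-8.  -1.9 18.8] turn [ 0.09 -0.69  0.04] F [-1.8 -0.9 -0.5] w 4.430425869956853e-06
[ 0.224  0.103  2.159  0.007  0.891 -1.248]
```

```bash
python3 -m pendant '[[1,-0.002,-0.002,0.01,0,-0.7,0],[1,0,0,0.01,0,0,0],[1,0,0,0,0,0,0]]' 
python3 -c "
from h import *
go([-.105,.012],.038)
import cv2
d=get_image('scene');cv2.imwrite('pics/s2.png',cv2.resize(d['img'][130:260,280:420,::-1],None,fx=4.5,fy=4.5,interpolation=cv2.INTER_CUBIC))"
```

```text
time: 3.52
eef_pos: [0.4378, 0.2023, 0.0375]
ee_rot: [3.14, -0.0, 3.038]
force: [-0.6, -0.8, 0.3]
grip_width: 0.0003
t 3.52 nest xy [-119.1   12. ] z 37.5 shift mm [-14.1   0.   -0.5] turn [ 0.08 -0.01  0.05] F [-0.6 -0.8  0.3] w 0.0002765834938964358
```

View pics/s2.png

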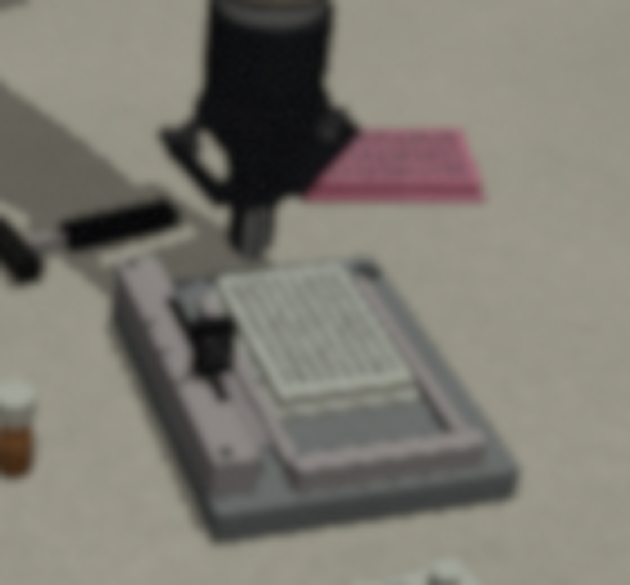

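```bash
python3 -c "
from h import *
d=get_image('scene');s=get_state()
c=lambda u,v:((u+.5)/4.5-.5+280,(v+.5)/4.5-.5+130)
u,v=proj(d,s['eef_pos']-[0,0,.008]);print('tip proj crop',(u-280)*4.5,(v-130)*4.5)
for n,u,v,z in (('NR',220,281,.04),('NL',352,263,.04),('FR',283,392,.04),('FL',415,375,.04),('tip',250,254,.03)):
  p=onz(d,*c(u,v),z);print(n,np.round(p,4),np.round(nest(p)*1e3,1))
for q,z in (((-.1,-.0875),.052),((.1,-.0875),.052),((.11,.0875),.025),((.11,-.0875),.025),((-.087,.055),.04),((-.087,-.031),.04)):
  u,v=proj(d,np.r_[world(q),z]);print(q,round((u-280)*4.5),round((v-130)*4.5))
"
```

```text
tip proj crop 247.20369531361263 250.26627904942637
NR [0.4752 0.1652 0.04  ] [-78.1 -21. ]
NL [0.4838 0.2508 0.04  ] [-78.4  65. ]
FR [0.5889 0.1523 0.04  ] [ 36.4 -22. ]
FL [0.5991 0.2301 0.04  ] [38.5 56.4]
tip [0.4399 0.2028 0.03  ] [-117.    12.7]
(-0.1, -0.0875) 104 257
(0.1, -0.0875) 207 461
(0.11, 0.0875) 516 464
(0.11, -0.0875) 209 513
(-0.087, 0.055) 330 256
(-0.087, -0.031) 198 273
```

```bash
cat > ov.py <<'E'
from h import *
import cv2,sys
def ov(name,o,w,h,f,out,pts):
    d=get_image(name);a=cv2.resize(d['img'][o[1]:o[1]+h,o[0]:o[0]+w,::-1],None,fx=f,fy=f,interpolation=cv2.INTER_CUBIC)
    for q,z,c in pts:
        u,v=proj(d,np.r_[world(q),z]);cv2.circle(a,(int((u+.5-o[0])*f),int((v+.5-o[1])*f)),2,c,-1)
    cv2.imwrite(out,a)
R=(0,0,255);G=(0,255,0);B=(255,0,0);Y=(0,255,255)
P=[((x,y),.025,R) for x in(-.11,.11) for y in(-.0875,.0875)]+[((x,y),.052,G) for x in(-.1,.1) for y in(-.0875,-.0615)]+[((.093,y),.043,B) for y in(-.0335,.0575)]+[((x,y),.035,Y) for x in(-.06,.06) for y in(-.0335,.0575)]
if __name__=="__main__":
    ov('scene',(290,165),110,95,7,'pics/ovs_%s.png'%sys.argv[1],P); ov('top',(180,170),95,95,6,'pics/ovt_%s.png'%sys.argv[1],P)
E
python3 ov.py 1
```

```text
(no output)
```

View pics/ovs_1.png

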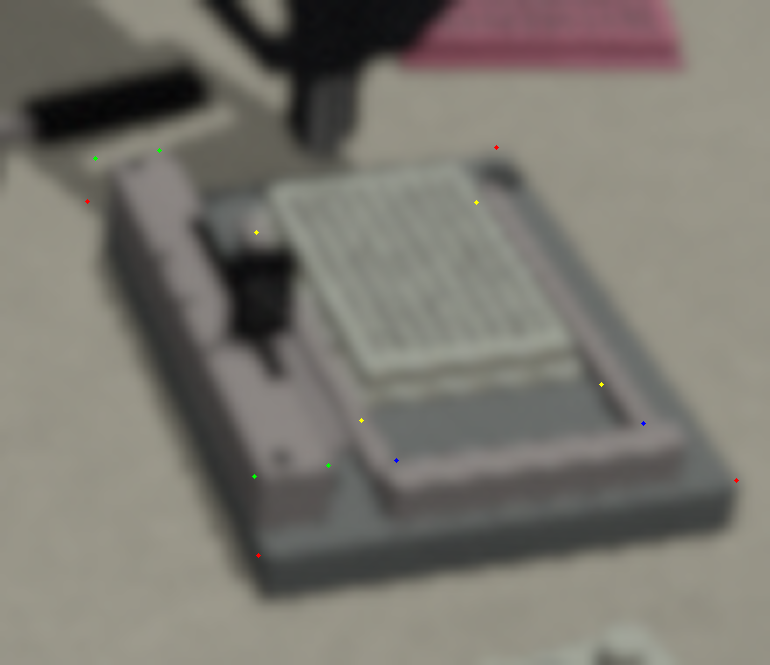

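View pics/ovt_1.png

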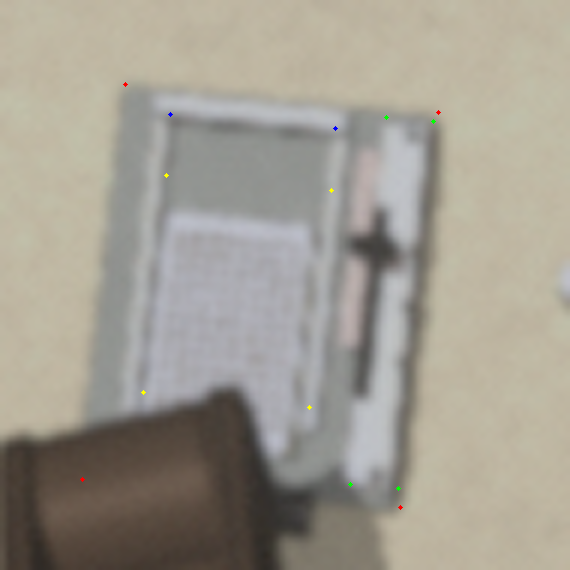

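Run:
```python
from h import *
S=cam("scene");T=cam("top")
sp=[("FR",262,558,.025,.11,-.0875),("FL",738,492,.025,.11,.0875),("NL",512,160,.025,-.11,.0875),("hNRo",110,168,.052,-.1,-.0875),("hFRo",252,482,.052,.1,-.0875)]
W=[onz(S,(u+.5)/7-.5+290,(v+.5)/7-.5+165,z)[:2] for _,u,v,z,_,_ in sp]
A=np.array([p[4:] for p in sp]);th,t,r=rigid(A,W); print(np.round(th,3),np.round(t,4),np.round(r*1000,1).tolist())
W=np.array(W)
a=A-A.mean(0);print("affine",np.round(np.linalg.lstsq(a,W-W.mean(0),rcond=None)[0].T,3))
# straightness of table edges / other checks: tag heights; tip seen
s=get_state();print(proj(S,s['eef_pos']-[0,0,.008]),(325+.5)/7-.5+290,(155+.5)/7-.5+165)
```

```text
-0.126 [0.5613 0.1784] [[-2.6, 2.3], [-2.1, -0.6], [2.4, -1.2], [3.6, 0.1], [-1.4, -0.6]]
affine [[ 0.968  0.122]
 [-0.122  0.984]]
(np.float64(335.1739482002323), np.float64(185.44443517149136)) 336.0 186.71428571428572
```

Run:
```python
from h import *
S=cam("scene");T=cam("top")
tp=[("FL",125,86,.025,.11,.0875),("FR",437,117,.025,.11,-.0875),("NL",82,482,.025,-.11,.0875),("NR",402,508,.025,-.11,-.0875)]
W=np.array([onz(T,(u+.5)/6-.5+180,(v+.5)/6-.5+170,z)[:2] for _,u,v,z,_,_ in tp])
A=np.array([p[4:] for p in tp])
a=A-A.mean(0);print("affine top",np.round(np.linalg.lstsq(a,W-W.mean(0),rcond=None)[0].T,3))
for n,u,v,z in (("NR",270,190,.04),("NL",468,165,.04),("nestNL",512,160,.025)):
    p=onz(S,(u+.5)/7-.5+290-.8,(v+.5)/7-.5+165-1.3,z);print(n,np.round(p,4),np.round(nest(p)*1e3,1))
```

```text
affine top [[ 0.989  0.106]
 [-0.1    0.995]]
NR [0.4667 0.1656 0.04  ] [-86.6 -21.5]
NL [0.4762 0.2479 0.04  ] [-85.6  61.3]
nestNL [0.4587 0.2789 0.025 ] [-106.2   90.4]
```

Scene and top disagree by about 5 mm laterally at the near end, and the scene lens compresses about 3%. The fingers clear the rails by over 25 mm, so I'll shift 4 mm towards +y and advance.

```bash
python3 -m pendant '[[1,0,0.004,0,0,0,0],[1,-0.01,0,0,0,0,0],[1,-0.01,0,0,0,0,0],[1,0,0,0,0,0,0]]' 
python3 -c "
from h import *
go([-.046,.016],.038)"
python3 -m pendant '[[1,-0.01,0,0,0,0,0],[1,-0.01,0,0,0,0,0],[1,0,0,0,0,0,0]]' 
python3 -c "
from h import *
go([-.046,.016],.038)"
```

```text
time: 4.25
eef_pos: [0.4624, 0.2053, 0.0412]
ee_rot: [3.138, 0.007, 3.039]
force: [-0.2, -0.1, 0.7]
grip_width: -0.0001
t 4.25 nest xy [-94.9  17.5] z 41.2 shift mm [-48.9  -1.6   3.5] turn [0.22 0.4  0.1 ] F [-0.2 -0.1  0.7] w -7.113209029873282e-05
time: 4.5
eef_pos: [0.4844, 0.203, 0.0413]
ee_rot: [3.138, 0.006, 3.039]
force: [0.6, -0.6, -0.5]
grip_width: 0.0001
t 4.5 nest xy [-72.8  17.5] z 41.3 shift mm [-26.8  -1.5   3.4] turn [0.21 0.35 0.07] F [ 0.6 -0.6 -0.5] w 9.625450037181472e-05
```

```bash
python3 -m pendant '[[1,-0.006,-0.001,0.003,0,0,0],[1,-0.008,0,0,0,0,0],[1,0,0,0,0,0,0]]' 
python3 -c "
from h import *
go([-.046,.016],.038)
import cv2
d=get_image('scene');cv2.imwrite('pics/s3.png',cv2.resize(d['img'][165:260,290:400,::-1],None,fx=7,fy=7,interpolation=cv2.INTER_CUBIC))"
```

```text
time: 4.75
eef_pos: [0.4993, 0.2003, 0.0381]
ee_rot: [3.138, 0.004, 3.038]
force: [0.3, 0.7, 0.8]
grip_width: -0.0001
t 4.75 nest xy [-57.7  16.4] z 38.1 shift mm [-11.7  -0.4   0.1] turn [0.2  0.24 0.04] F [0.3 0.7 0.8] w -8.637049460405613e-05
```

View pics/s3.png

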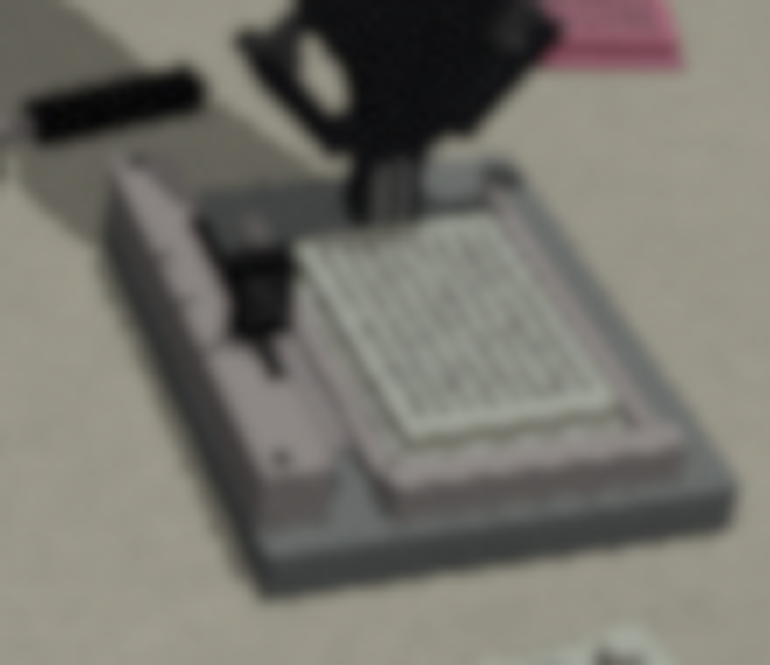

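The plate slid along the lane: its far edge is now at px ~(415,435)–(610,405), with roughly 10–15 mm of bed left before the stop. I'll push on in small steps and watch the force.

```bash
for i in 1; do python3 -m pendant '[[1,-0.004,0,0,0,0,0],[1,-0.003,0,0,0,0,0],[1,0,0,0,0,0,0]]'; done
python3 -m pendant '[[1,-0.003,0,0,0,0,0],[1,0,0,0,0,0,0]]'
python3 -c "
from h import *
go([-.046,.016],.038)"
```

```text
time: 5.05
eef_pos: [0.505, 0.1994, 0.0372]
ee_rot: [3.139, 0.001, 3.038]
force: [-0.8, -0.1, 1.4]
grip_width: 0.0
time: 5.22
eef_pos: [0.5079, 0.1992, 0.0374]
ee_rot: [3.139, 0.0, 3.039]
force: [1.0, -0.9, -0.4]
grip_width: -0.0004
t 5.22 nest xy [-49.   16.2] z 37.4 shift mm [-3.  -0.2 -0.6] turn [0.14 0.01 0.06] F [ 1.  -0.9 -0.4] w -0.0003527748410019073
```

```bash
python3 -m pendant '[[1,-0.003,0,0,0,0,0],[1,0,0,0,0,0,0]]'
python3 -c "
from h import *
go([-.046,.016],.038)"
```

```text
time: 5.38
eef_pos: [0.5111, 0.1989, 0.0374]
ee_rot: [3.139, 0.001, 3.039]
force: [0.5, -0.4, -0.7]
grip_width: -0.0001
t 5.38 nest xy [-45.8  16.2] z 37.4 shift mm [ 0.2 -0.2 -0.6] turn [0.15 0.04 0.07] F [ 0.5 -0.4 -0.7] w -0.00010562609273578668
```

```bash
for i in 1; do python3 -m pendant '[[1,-0.002,0,0,0,0,0],[1,0,0,0,0,0,0]]'; python3 -m pendant '[[1,-0.002,0,0,0,0,0],[1,0,0,0,0,0,0]]'; python3 -m pendant '[[1,-0.002,0,0,0,0,0],[1,0,0,0,0,0,0]]'; done
python3 -c "
from h import *
go([-.046,.016],.038)"
```

```text
time: 5.55
eef_pos: [0.5125, 0.1988, 0.037]
ee_rot: [3.139, -0.002, 3.039]
force: [-1.8, -0.5, 1.8]
grip_width: 0.0003
time: 5.72
eef_pos: [0.5126, 0.1989, 0.0371]
ee_rot: [3.14, -0.008, 3.039]
force: [-1.5, 0.3, 3.2]
grip_width: -0.0001
time: 5.88
eef_pos: [0.5127, 0.1989, 0.0371]
ee_rot: [3.141, -0.014, 3.039]
force: [-3.0, 0.6, 3.1]
grip_width: 0.0
t 5.88 nest xy [-44.3  16.4] z 37.1 shift mm [ 1.7 -0.4 -0.9] turn [ 0.06 -0.78  0.07] F [-3.   0.6  3.1] w 1.166062787001281e-05
```

It stalls at nest x ≈ -44 with force rising, which matches the predicted home of -46. One firmer push, then I'll look.

```bash
python3 -m pendant '[[1,-0.005,0,0,0,0.8,0],[1,-0.003,0,0,0,0.5,0],[1,0,0,0,0,0,0]]'
python3 -c "
from h import *
go([-.046,.016],.038)
import cv2
d=get_image('scene');cv2.imwrite('pics/s4.png',cv2.resize(d['img'][165:260,290:400,::-1],None,fx=7,fy=7,interpolation=cv2.INTER_CUBIC))"
```

```text
time: 6.13
eef_pos: [0.513, 0.1991, 0.0375]
ee_rot: [-3.14, -0.062, 3.039]
force: [-0.2, 0.7, 2.6]
grip_width: -0.0003
t 6.13 nest xy [-44.   16.6] z 37.5 shift mm [ 2.  -0.6 -0.3] turn [-0.11 -3.55  0.07] F [-0.2  0.7  2.6] w -0.00026996930338329446
```

View pics/s4.png

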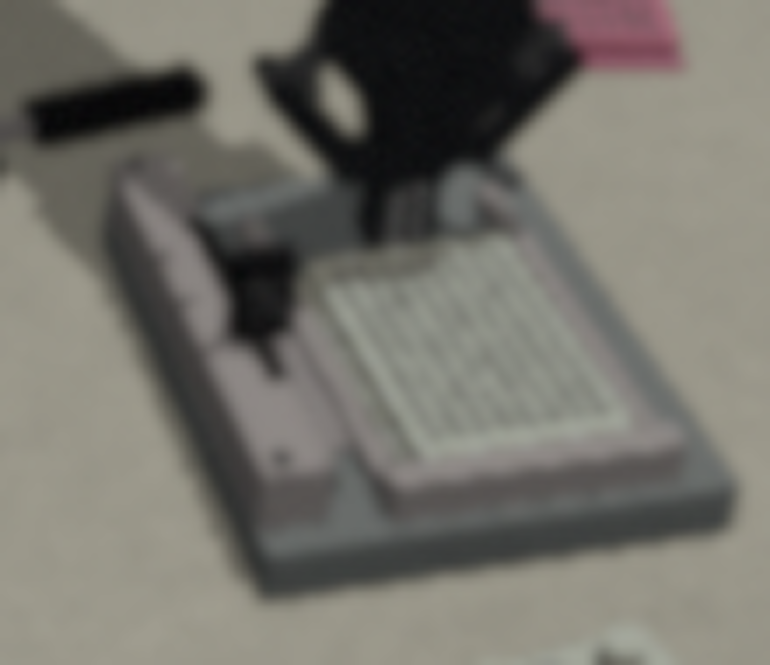

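The plate's far edge now meets the stop bar (px ~425,450 to 625,420) with no bed visible between. I'll back off, rise and check.

```bash
python3 -m pendant '[[1,0.01,0,0,0,0,0],[1,0.012,0,0,0,-3.5,0],[1,0,0,-0.03,0,0,0],[1,0,0,-0.03,0,0,0],[1,0,0,-0.03,0,0,0],[1,0,0,0,0,0,0]]'
python3 -c "
from h import *
go([.062,-.0665],.12)"; python3 ov.py 5
```

```text
time: 6.68
eef_pos: [0.4883, 0.2002, 0.1268]
ee_rot: [-3.138, 0.008, 3.039]
force: [1.5, -0.3, 1.1]
grip_width: 0.0001
t 6.68 nest xy [-68.7  15.1] z 126.8 shift mm [-130.5  -81.8    8.1] turn [-0.19  0.43  0.08] F [ 1.5 -0.3  1.1] w 0.00011444925639880041
```

View pics/ovs_5.png

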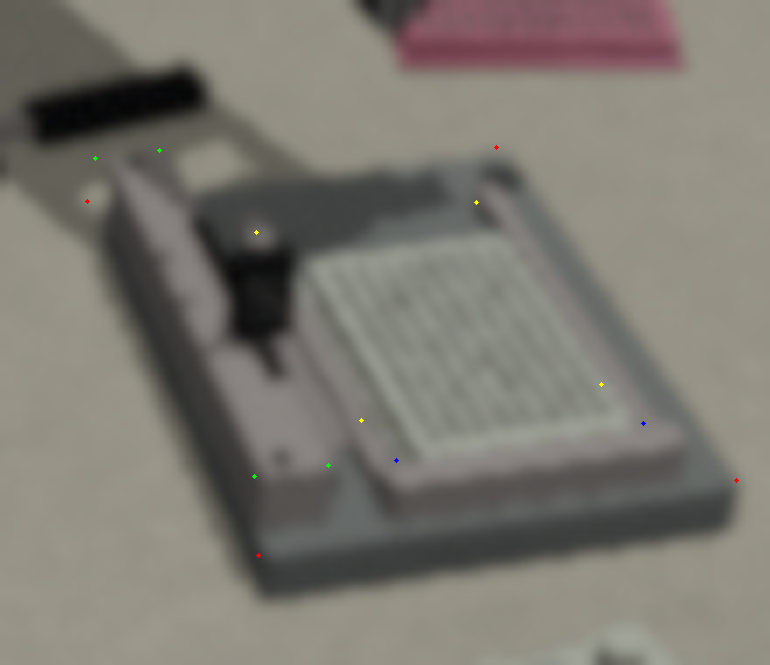

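View pics/ovt_5.png

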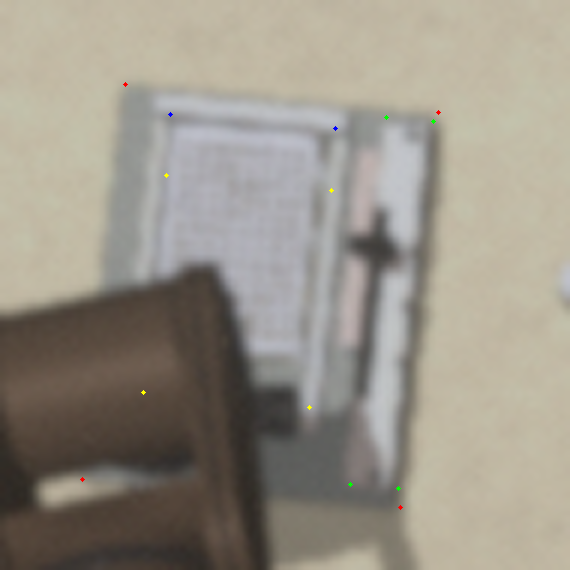

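```bash
python3 -c "
from h import *
import cv2
d=get_image('top');a=cv2.resize(d['img'][180:235,195:250,::-1],None,fx=12,fy=12,interpolation=cv2.INTER_CUBIC)
a=cv2.convertScaleAbs(a,alpha=2,beta=-180)
cv2.imwrite('pics/t6.png',a[:590])
d=get_image('scene');a=cv2.resize(d['img'][195:245,325:395,::-1],None,fx=11,fy=11,interpolation=cv2.INTER_CUBIC)
cv2.imwrite('pics/s6.png',cv2.convertScaleAbs(a,alpha=2,beta=-120))
d=get_image('top')
for y in (-.02,.012,.045):
  q=[proj(d,np.r_[world([x,y]),z]) for x,z in((.093,.043),(.093,.025),(.093,.04),(-.035,.04))]; print([np.round(((u+.5-195)*12,(v+.5-180)*12)).tolist() for u,v in q])
"
```

```text
[[442.0, 133.0], [450.0, 143.0], [444.0, 135.0], [397.0, 598.0]]
[[326.0, 123.0], [335.0, 133.0], [328.0, 125.0], [280.0, 588.0]]
[[206.0, 112.0], [217.0, 123.0], [208.0, 114.0], [159.0, 577.0]]
```

View pics/t6.png

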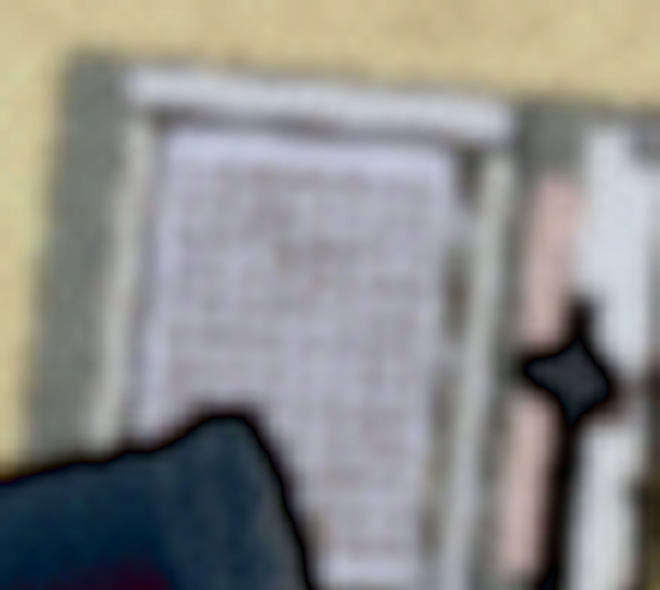

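View pics/s6.png

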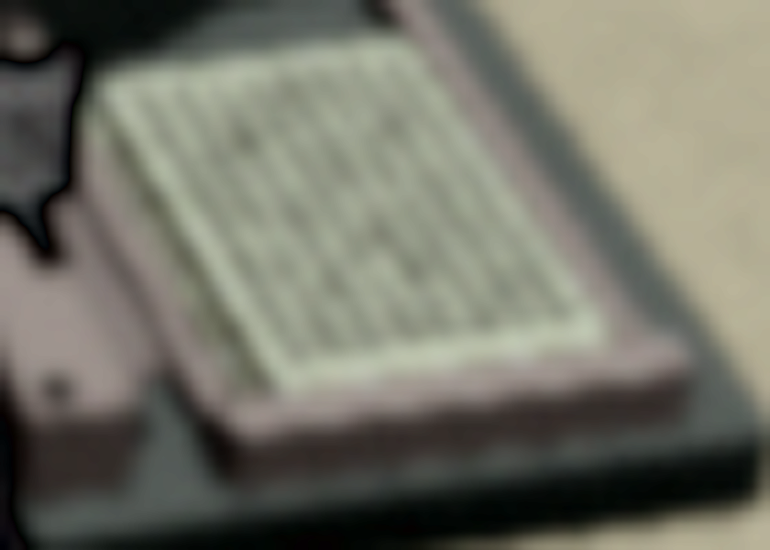

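The top face has an inset rim, which explains the thin dark line. The plate may also be turned by about 0.02 rad. I'll press again squarely with the fingers partly open for a wide two-point contact.

```bash
python3 -m pendant '[[0.1,0,0,0,0,0.4,0],[0.1,0,0,0.02,0,0,0],[0.1,0.002,0,0.02,0,0.3,0],[0.1,0.002,0,0.02,0,0.3,0],[0.1,0,0,0,0,0,0],[0.1,0,0,0,0,0,0]]'
python3 -c "
from h import *
go([-.068,.014],.035)"
```

```text
time: 7.43
eef_pos: [0.4764, 0.1982, 0.0519]
ee_rot: [-3.132, -0.033, 3.038]
force: [0.6, 0.1, 0.1]
grip_width: 0.0384
t 7.43 nest xy [-80.2  11.9] z 51.9 shift mm [-12.8   2.3  16.5] turn [-0.57 -1.87  0.01] F [0.6 0.1 0.1] w 0.03843021819257867
```

```bash
python3 -m pendant '[[0.1,-0.004,0.002,0.01,-0.5,-1.8,0],[0.1,0,0,0.007,0,0,0],[0.1,0,0,0,0,0,0]]'
python3 -c "
from h import *
go([-.045,.014],.035)
import cv2
d=get_image('scene');cv2.imwrite('pics/s7.png',cv2.resize(d['img'][165:260,290:400,::-1],None,fx=7,fy=7,interpolation=cv2.INTER_CUBIC))"
```

```text
time: 7.68
eef_pos: [0.481, 0.1996, 0.0348]
ee_rot: [-3.14, -0.001, 3.038]
force: [-0.1, -0.6, 1.6]
grip_width: 0.038
t 7.68 nest xy [-75.8  13.8] z 34.8 shift mm [-30.8   0.1  -0.3] turn [-0.07 -0.05  0.01] F [-0.1 -0.6  1.6] w 0.038044514115193884
```

View pics/s7.png

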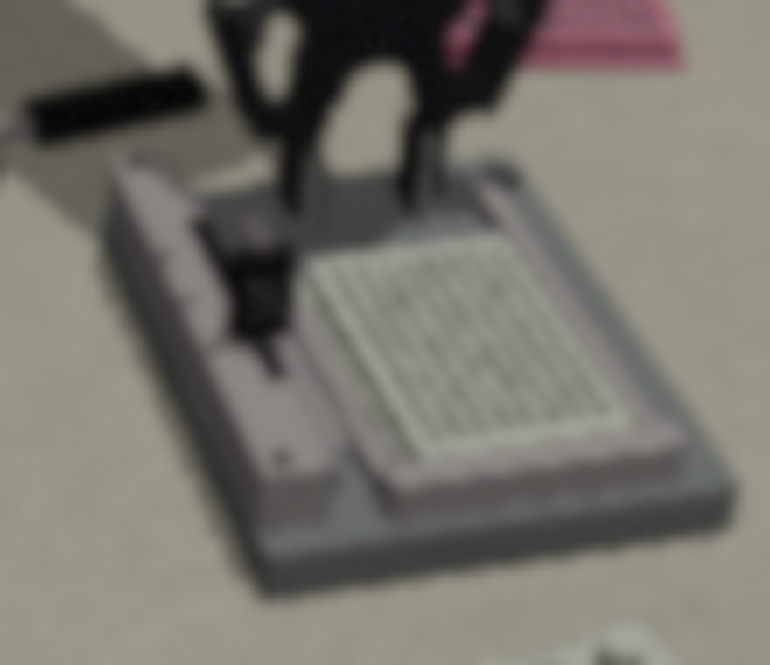

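Fingers at px ~300 and ~425 (y ~200), plate near edge spanning ~305–500. I'm biased a little to the right, so I'll shift +4 mm and push.

```bash
python3 -m pendant '[[0.1,-0.008,0.005,0,0,0,0],[0.1,-0.01,0,0,0,0,0],[0.1,-0.006,0,0,0,0,0],[0.1,0,0,0,0,0,0]]'
python3 -c "
from h import *
go([-.045,.018],.035)"
python3 -m pendant '[[0.1,-0.003,0,0,0,0,0],[0.1,-0.003,0,0,0,0,0],[0.1,0,0,0,0,0,0]]'
python3 -m pendant '[[0.1,-0.003,0,0,0,0,0],[0.1,0,0,0,0,0,0]]'
python3 -c "
from h import *
go([-.045,.018],.035)"
```

```text
time: 8.07
eef_pos: [0.5107, 0.2031, 0.0386]
ee_rot: [3.141, 0.005, 3.038]
force: [-0.3, 0.5, -0.2]
grip_width: 0.0387
t 8.07 nest xy [-46.7  20.3] z 38.6 shift mm [-1.7 -2.3  3.6] turn [0.02 0.26 0.03] F [-0.3  0.5 -0.2] w 0.03871374410444395
time: 8.32
eef_pos: [0.5136, 0.2033, 0.0388]
ee_rot: [3.142, -0.009, 3.037]
force: [0.3, -0.1, -0.3]
grip_width: 0.0383
time: 8.48
eef_pos: [0.5139, 0.2034, 0.0384]
ee_rot: [-3.141, -0.018, 3.037]
force: [0.1, -0.3, 0.1]
grip_width: 0.0384
t 8.48 nest xy [-43.6  21. ] z 38.4 shift mm [ 1.4 -3.   3.5] turn [-0.04 -1.04 -0.05] F [ 0.1 -0.3  0.1] w 0.03836338951673415
```

```bash
python3 -m pendant '[[0.1,-0.006,-0.002,0.003,0,-1,0],[0.1,-0.004,0,0,0,0.3,0],[0.1,0,0,0,0,0,0]]'
python3 -c "
from h import *
go([-.045,.018],.035)
import cv2
d=get_image('scene');cv2.imwrite('pics/s8.png',cv2.resize(d['img'][165:260,290:400,::-1],None,fx=7,fy=7,interpolation=cv2.INTER_CUBIC))"
```

```text
time: 8.73
eef_pos: [0.5135, 0.2027, 0.0364]
ee_rot: [-3.139, -0.037, 3.036]
force: [1.0, -0.6, 1.3]
grip_width: 0.0388
t 8.73 nest xy [-43.9  20.3] z 36.4 shift mm [ 1.1 -2.3  1.5] turn [-0.13 -2.11 -0.11] F [ 1.  -0.6  1.3] w 0.038832929679536186
```

View pics/s8.png

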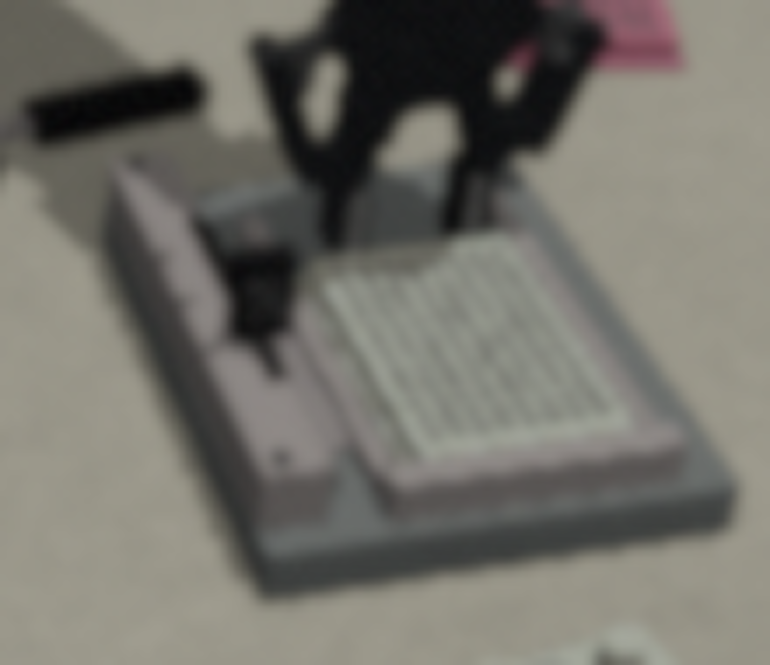

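The two-point push stalls at the same place, so the plate is home and square. I'll back off, rise, close and go beyond the lever tab.

```bash
python3 -m pendant '[[0.1,0.01,0,0,0,0,0],[0.1,0.01,0,0,0,-2,0],[0.1,0,0,-0.03,0,0,0],[1,0,0,-0.03,0,0,0],[1,0,0,-0.03,0,0,0],[1,0,0,-0.015,0,0,0],[1,0,0,0,0,0,0]]'
python3 -c "
from h import *
go([.065,-.0665],.13)"
```

```text
time: 9.37
eef_pos: [0.4914, 0.2034, 0.1425]
ee_rot: [-3.138, 0.007, 3.035]
force: [1.6, 0.0, -0.5]
grip_width: 0.0001
t 9.37 nest xy [-65.9  18.6] z 142.5 shift mm [-131.1  -84.7   13.8] turn [-0.22  0.41 -0.15] F [ 1.6  0.  -0.5] w 0.000130866515718827
```

```bash
python3 -m pendant '[[1,-0.026,-0.017,0,0,0,0],[1,-0.026,-0.017,0,0,0,0],[1,-0.026,-0.017,0,0,0,0],[1,-0.026,-0.017,0,0,0,0],[1,-0.026,-0.016,0,0,0,0],[1,0,0,0,0,0,0]]'
python3 -c "
from h import *
go([.068,-.0665],.077)"
```

```text
time: 9.87
eef_pos: [0.6147, 0.1025, 0.1395]
ee_rot: [-3.137, 0.014, 3.039]
force: [-0.8, -0.1, 0.8]
grip_width: -0.0002
t 9.87 nest xy [ 67.2 -68.9] z 139.5 shift mm [ 0.1  2.7 62.5] turn [-0.25  0.81  0.1 ] F [-0.8 -0.1  0.8] w -0.00024323565100256106
```

```bash
python3 -m pendant '[[1,0,0.002,0.02,0,0.8,0],[1,0,0,0.02,0,0,0],[1,0,0,0.018,0,0,0],[1,0,0,0,0,0,0]]'
python3 -c "
from h import *
go([.055,-.0665],.072)
import cv2
d=get_image('scene');cv2.imwrite('pics/s9.png',cv2.resize(d['img'][165:260,290:400,::-1],None,fx=7,fy=7,interpolation=cv2.INTER_CUBIC))"
```

```text
time: 10.2
eef_pos: [0.6156, 0.1015, 0.0754]
ee_rot: [-3.136, 0.001, 3.034]
force: [-1.0, -0.2, -0.4]
grip_width: -0.0002
t 10.2 nest xy [ 68.2 -69.8] z 75.4 shift mm [13.3  3.2  3.3] turn [-0.29  0.06 -0.19] F [-1.  -0.2 -0.4] w -0.00017484459262758978
```

View pics/s9.png

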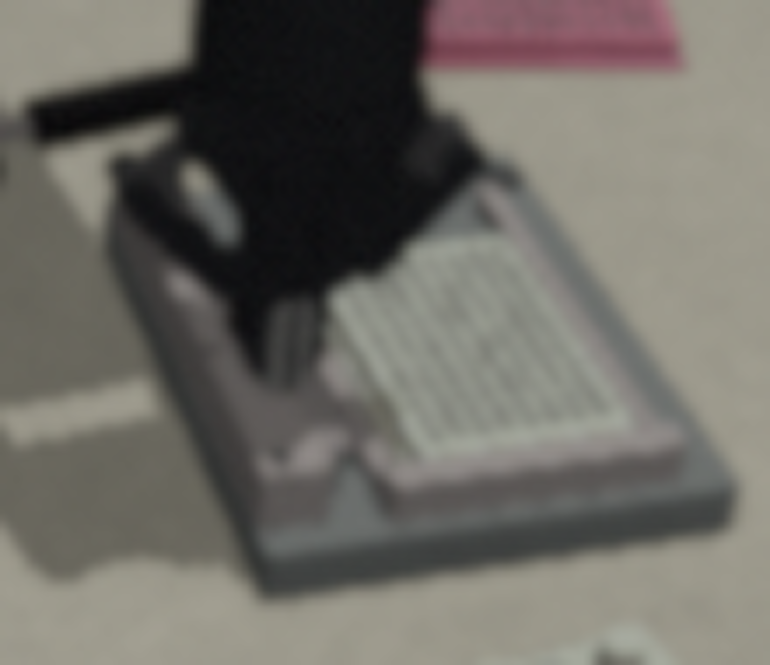

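Fingertips (px ~285,385) stand over the housing beyond the tab, in line with it, and the plate is undisturbed. I'll approach the tab.

```bash
python3 -m pendant '[[1,0.01,0.004,0.003,0,0,0],[1,0.005,0,0,0,0,0],[1,0,0,0,0,0,0]]'
python3 -m pendant '[[1,0.006,0,0,0,0,0],[1,0.005,0,0,0,0,0],[1,0,0,0,0,0,0]]'
python3 -c "
from h import *
go([-.014,-.0665],.072)"
```

```text
time: 10.5
eef_pos: [0.6013, 0.1076, 0.0742]
ee_rot: [-3.136, 0.004, 3.035]
force: [0.7, 0.2, 0.2]
grip_width: -0.0001
time: 10.75
eef_pos: [0.5911, 0.1091, 0.0768]
ee_rot: [-3.137, 0.01, 3.036]
force: [0.6, 0.9, -0.2]
grip_width: 0.0002
t 10.75 nest xy [ 43.1 -64.8] z 76.8 shift mm [57.1 -1.8  4.2] turn [-0.27  0.58 -0.12] F [ 0.6  0.9 -0.2] w 0.00017358451603084147
```

```bash
python3 -m pendant '[[1,0.006,0,0.003,0,0,0],[1,0.006,0,0,0,0,0]]'
python3 -m pendant '[[1,0.006,0,0,0,0,0],[1,0.006,0,0,0,0,0]]'
python3 -m pendant '[[1,0.006,0,0,0,0,0],[1,0,0,0,0,0,0]]'
python3 -c "
from h import *
go([-.014,-.0665],.074)"
```

```text
time: 10.92
eef_pos: [0.5862, 0.1096, 0.0782]
ee_rot: [-3.138, 0.031, 3.035]
force: [5.9, -1.5, -4.6]
grip_width: -0.0006
time: 11.08
eef_pos: [0.5778, 0.1104, 0.0801]
ee_rot: [-3.139, 0.043, 3.035]
force: [1.2, 0.1, -0.6]
grip_width: -0.0001
time: 11.25
eef_pos: [0.5698, 0.1112, 0.0799]
ee_rot: [-3.139, 0.04, 3.035]
force: [0.7, -0.1, -0.1]
grip_width: 0.0002
t 11.25 nest xy [ 21.7 -64.9] z 79.9 shift mm [35.9 -1.7  4.5] turn [-0.14  2.31 -0.18] F [ 0.7 -0.1 -0.1] w 0.00020298767672441927
```

```bash
python3 -m pendant '[[1,0.005,0,0.005,0,2,0],[1,0.005,0,0,0,0,0],[1,0,0,0,0,0,0]]'
python3 -m pendant '[[1,0.005,0,0,0,0,0],[1,0.006,0,0,0,0,0]]'
python3 -m pendant '[[1,0.006,0,0,0,0,0],[1,0.006,0,0,0,0,0]]'
python3 -c "
from h import *
go([-.014,-.0665],.074)"
```

```text
time: 11.5
eef_pos: [0.5604, 0.1122, 0.0753]
ee_rot: [-3.139, 0.009, 3.035]
force: [2.5, 0.4, -0.6]
grip_width: -0.0001
time: 11.67
eef_pos: [0.553, 0.113, 0.0759]
ee_rot: [-3.14, 0.021, 3.034]
force: [3.9, 0.0, -2.6]
grip_width: -0.0
time: 11.83
eef_pos: [0.5405, 0.1143, 0.0759]
ee_rot: [-3.141, 0.021, 3.034]
force: [-0.3, -0.4, 0.3]
grip_width: 0.0001
t 11.83 nest xy [ -7.8 -64.9] z 75.9 shift mm [ 6.3 -1.7  1.8] turn [-0.06  1.2  -0.22] F [-0.3 -0.4  0.3] w 9.77781913345711e-05
```

```bash
python3 -m pendant '[[1,0.004,-0.001,0.001,0,1,0],[1,0,0,0,0,0,0]]'
python3 -m pendant '[[1,0.004,0,0,0,0,0],[1,0,0,0,0,0,0]]'
python3 -m pendant '[[1,0.004,0,0,0,0,0],[1,0,0,0,0,0,0]]'
python3 -m pendant '[[1,0.004,0,0,0,0,0],[1,0,0,0,0,0,0]]'
python3 -c "
from h import *
go([-.014,-.0665],.074)"
```

```text
time: 12.0
eef_pos: [0.5342, 0.1141, 0.0747]
ee_rot: [-3.14, 0.0, 3.034]
force: [3.7, -1.3, -2.4]
grip_width: 0.0002
time: 12.17
eef_pos: [0.5347, 0.1139, 0.0754]
ee_rot: [-3.141, 0.015, 3.034]
force: [-1.1, -0.5, -1.0]
grip_width: -0.0003
time: 12.33
eef_pos: [0.5348, 0.1137, 0.0762]
ee_rot: [3.141, 0.027, 3.034]
force: [0.4, -0.6, 0.3]
grip_width: -0.0002
time: 12.5
eef_pos: [0.5348, 0.1136, 0.077]
ee_rot: [3.14, 0.04, 3.034]
force: [-0.1, -0.4, -0.3]
grip_width: -0.0001
t 12.5 nest xy [-13.4 -66.2] z 77.0 shift mm [ 0.7 -0.3  3. ] turn [ 0.06  2.29 -0.23] F [-0.1 -0.4 -0.3] w -6.776857863251397e-05
```

It stopped hard at nest x -13.4, where the second stop was predicted (-14). I'll back off away from the tab, rise, move clear and look.

```bash
python3 -m pendant '[[1,-0.01,0,0,0,0,0],[1,-0.012,0,0,0,2,0],[1,0,0,-0.03,0,0,0],[1,0,0,-0.03,0,0,0],[1,0,0,-0.03,0,0,0],[1,0,0,-0.03,0,0,0],[1,0,0,-0.03,0,0,0],[1,0,0,0,0,0,0]]'
python3 -m pendant '[[1,0.02,0.035,0,0,0,0],[1,0.02,0.035,0,0,0,0],[1,0.02,0.035,0,0,0,0],[1,0.02,0.035,0,0,0,0],[1,0.02,0.035,0,0,0,0],[1,0.02,0.035,0,0,0,0],[1,0.02,0.035,0,0,0,0],[1,0,0,0,0,0,0]]'
sed -i 's/^R=.*/&/' ov.py; python3 ov.py 10; python3 -c "
import cv2
from h import *
d=get_image('scene');cv2.imwrite('pics/full_s.png',d['img'][:,:,::-1])
d=get_image('top');cv2.imwrite('pics/full_t.png',d['img'][:,:,::-1])"
```

```text
time: 13.17
eef_pos: [0.5526, 0.1111, 0.2251]
ee_rot: [-3.139, -0.035, 3.034]
force: [1.7, 0.6, 0.7]
grip_width: 0.0
time: 13.83
eef_pos: [0.4368, 0.3769, 0.2315]
ee_rot: [-3.135, -0.043, 3.024]
force: [-0.2, -0.4, 0.2]
grip_width: -0.0
```

View pics/ovs_10.png

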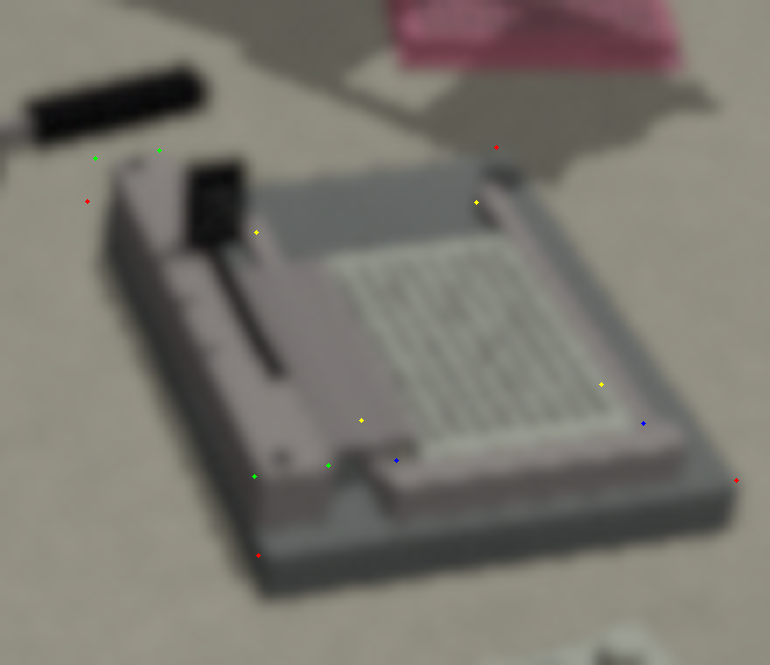

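View pics/ovt_10.png

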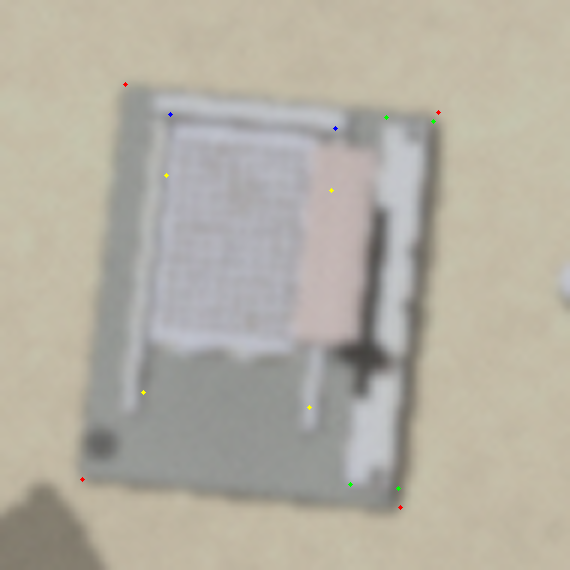

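View pics/full_s.png

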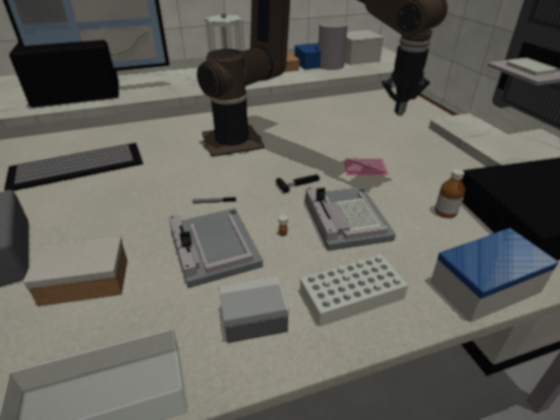

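View pics/full_t.png

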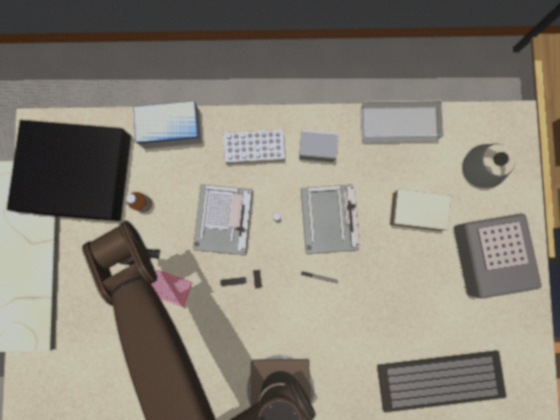

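The strip lies over the plate's edge, and the tab is at the near end of its slot (top crop ~365,352). Everything else is where it was. A quick numeric check of the tab and plate follows.

```bash
python3 -c "
from h import *
T=cam('top')
c=lambda u,v:((u+.5)/6-.5+180,(v+.5)/6-.5+170)
for n,u,v,z in (('tab before',378,245,.091),('tab now',364,353,.091),('plFL',172,125,.04),('plNL',150,343,.04),('plNR',290,350,.04)):
  print(n,np.round(nest(onz(T,*c(u,v),z))*1e3,1))"
```

```text
tab before [ 25.7 -67.9]
tab now [-31.9 -66.1]
plFL [87.3 56.3]
plNL [-33.2  55.7]
plNR [-30.3 -20.7]
```

```bash
python3 -c "
from plant import *
print(get_state()['time']);print(sign_off())"
```

```text
14.0833
the job is handed in; nothing more can be done
None
```

The plate in the left nest is home against the end stop, and that nest's lever is at the second stop. I handed the job in at 14.1 s, with the arm clear of everything.

- **Plate:** I pushed it along its lane with the closed fingertips until it stalled. I then pressed again with the fingers partly open to square it, and it stalled at the same place. The last top image puts its near edge at nest x about -30 to -33 mm, where -35 is expected. The top face is inset by a rim, so the image cannot show the last millimetre; the stall is the firmer evidence.
- **Lever:** I pushed the tab's far face past two force peaks to a hard stop. The tab now measures nest x -32 mm (-30 expected), having moved about 58 mm. The steel strip lies over the plate's edge.
- **Rest of the bench:** in the last images the empty nest's lever is still open and the other things look unmoved. Forces read after each move stayed under 8 N.
- **Disagreements:** the scene camera differed from the top camera by several millimetres, up to 8 mm near the front of the nest. I relied on the top view and on contact. The arm also drifted and tilted during early descents, and I corrected it as it went.

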